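Put the wooden reamer away in the push-latch drawer

ROBOT

A 7-joint arm with a two-finger parallel gripper is mounted at the origin on the work surface. World frame = base frame: x ahead of the robot, y to its left, z up, the work surface at z = 0. Lengths are in m, angles in rad, forces in N, time in s.
With the tool pointing down it reaches from about 0.375 to 0.925 m from the base axis. Payload 3.1 kg.
Tool frame: the origin (TCP) lies between the finger pads; the fingertips stand 19 mm ahead of it and the grasp point (between the pads) is the TCP; z points along the fingers, y is the line along which they close (so a half turn about z gives the same grasp; the last joint's range is limited). The gripper opens to 85 mm and grips with 20 to 120 N. Pads are 22 mm wide; open, the fingers measure 114 mm over their backs; the gripper's body (76 mm by 85 mm) begins 54 mm behind the grasp point. The pads swing forward as they close: fully open they stand 13 mm farther back than shut.
Start: joints at [1.037, 0.383, 0.044, 1.598, -0.018, 1.161, -0.05], TCP at [0.274, -0.589, 0.223] pointing down, gripper open.
Joint ranges: [-2.61, 2.61], [-0.41, 2.15], [-1.48, 1.57], [0, 2.5], [-1.57, 4.71], [0.05, 1.97], [-2.85, 2.85]. Speed limits (rad/s): [2.79, 2.79, 3.14, 3.14, 3.14, 3.14, 3.14].

INTERFACE

Orientations are given as a unit quaternion [x, y, z, w].
In Python, from bench import move_ptp, movel, move_j, move_gripper, pause, inverse_kinematics, read_camera, camera_params, MotionError, sign_off, look_for, tip_of, read_time_s, read_qpos, read_joint_vel, read_effort, read_eef_pos, read_tcp_rot, read_ft_force, read_ft_torque, read_finger_gap, read_grasp_force gives the robot as it stands. Calls block until the motion is done:
- move_ptp(position, orientation): joint-space move of the TCP to a pose.
- movel(position, orientation=None, speed=0.15): straight line of the TCP; orientation=None keeps the orientation; speed is the mean speed in m/s.
- move_j(angles): joint-space move.
- move_gripper(opening, effort=None): finger opening in m; effort is the grip in N (None keeps the last); returns when the fingers have stopped.
- pause(seconds).
- inverse_kinematics(position, orientation): joint angles nearest the present ones, or None.
- read_camera(name): name is "scene" or "top" or "wrist"; returns the picture (420x560x3 uint8, red, green, blue); there is no depth.
- camera_params(name): a dict with "K" (3x3 intrinsics, pixels), "camera_from_world" (4x4, takes a point from world to camera coordinates). Camera axes: x right, y down, z forward; pixel columns grow to the right and rows downward; lengths in m; the calibration is good to about 2 mm. A picture is of the moment at which its call begins: read the wrist's pose just before it. camera_params takes no time and is no camera call; for the wrist camera it gives the pose at the moment of the call.
A pose or a line that the arm cannot do raises MotionError and nothing moves.
- sign_off(): hands the job in; it is judged then, once.
Trained networks look in the newest picture that a camera, given by its name, has taken for a name from the list of things; names that differ only in an ending like _2 or _b are one class to them, and where a whole thing is asked for, a point or a joint stands for the part that bears it (a point fixed in the world has none). Each returns a list of dicts, best first, with "confidence" (0 to 1); they miss things now and then, are a little off and sometimes report something else, mostly with a low value. They report only what shows in the picture. A call takes as long as a camera call. They do not tell look-alikes from the thing itself.
- look_for(camera, name): "at" ([column, row] in pixels, amid what is visible of it).
- tip_of(camera, name): "at" ([column, row] in pixels: a listed point, or the origin of a listed thing).
Readings, each from a call of its own:
- read_time_s(): time.
- read_qpos(): joint angles.
- read_joint_vel(): joint speeds.
- read_effort(): joint torques, N m.
- read_eef_pos(): TCP position.
- read_tcp_rot(): TCP orientation.
- read_ft_force(): force on the tool from outside, world axes, zero at the start.
- read_ft_torque(): the same for the moment, N m.
- read_finger_gap(): finger opening in m.
- read_grasp_force(): force on a finger pad.
Only numpy, scipy, OpenCV 4.12 (cv2) and the standard library are available. Lean on these libraries where they do the work, as an engineer would, in place of code of your own. Each camera call takes 0.05 s, during which the arm holds its last target. There are 200 camera calls.

TASK

Pop open the small drawer of the pine cabinet, put the wooden citrus reamer away in it and leave the drawer latched shut. The drawer has no handle but a push-push latch: press its front fully in and let go, and it springs open if it was shut or catches if it was open; a half-hearted press does not switch it, so check each time which way it ended up. Do not shift or tip over the glass reamer, pitcher, jug or strainer.

Things in the scene. Friction and masses are not known exactly. Their poses are not given: they have to be found in the camera images.
- drawer (a joint): Drawer travel, m: 0 = latched shut (panel 14 mm proud of the carcass), 0.140 = sprung fully open, -0.012 = pressed in to its firm stop. Starts at 0. Press to the stop and let go: from shut it springs out to 0.140 (0.3 m/s, under 3 N: make way); from open it comes back to 0 and stays. Stopping short of -0.010 may not switch it. Press at 50 mm/s or less.
- drawer_front (a point): Centre of the outer face of the drawer's plain brown front panel, 220 mm wide, 96 mm high, 16 mm thick, 62 mm above the counter; top edge 15 mm below the cabinet's top face. Moves with the drawer. x points into the cabinet (the way to press), y along the panel, z up. Pushing in takes about 2 N, 3 N near shut, a little more if quick; 6 N or more means the stop.
- drawer_in (a point): Centre of the drawer's inner floor, 40 mm above the counter. Moves with the drawer, axes as drawer_front. Inside it measures 174 mm in x (-90 to +84 mm from here) and 178 mm in y; side walls rise 48 mm above the floor, the front panel 70 mm. Fully open, x = -90 to +61 mm is uncovered; the rest is under the cabinet's top board (underside 70 mm above this floor).
- cabinet: Low pine cabinet, fixed to the counter, 220 mm deep in x, 220 mm wide in y, 125 mm high (top board 230 x 230 mm, overhanging 2 mm in front). Origin: centre of its underside; its front faces its own -x.
- reamer: Wooden citrus reamer lying on the counter, 138 mm long along its x, from pommel (-70 mm) to the tip of the ribbed cone (+68 mm). Origin on its underside, axis 19 mm higher. Handle 28 mm square with rounded edges from x = -58 to +14 mm: grasp near x = -15 mm. Pommel and collar are 38 mm square, so it lies flat without rolling. 60 to 130 g.
- glass_reamer: Green glass citrus reamer, a round dish 110 mm across and 32 mm high with a cone in the middle (top 54 mm up) and a loop handle reaching 79 mm out on its -x side. Loose; leave alone. Origin: centre of its underside.
- pitcher: Empty clear glass pitcher, 112 mm across, 200 mm high, handle on its +x side reaching 104 mm out. Loose; leave alone. Origin: centre of its underside.
- jug: White ceramic jug, 110 mm across, 155 mm high, handle on its +x side reaching 92 mm out. Loose; leave alone. Origin: centre of its underside.
- strainer: Stainless steel strainer bowl, 136 mm across, 45 mm high, with a straight handle to +x reaching 205 mm out. Loose; leave alone. Origin: centre of its underside.
Things that resemble listed ones, but are neither listed nor needed, are in the scene too. Of the things that look like the reamer, take the one that is farthest from the robot's base at the start.

How it is judged:
By the outcome, as a careful person would: the job done as asked, in the order asked, and still so for the second after the job is handed in, with the robot touching nothing.
It also fails if it takes over 72 s, if anything falls off the work surface, if the arm or the gripper's body presses on something with over 40 N, if the wrist force passes 120 N, or if a joint passes its speed limit or range.

## Working session

There is one attempt and no reset: what is moved stays moved. The work goes in short steps, each a Python script; the robot and the scene stay as the last script left them, time stands still between calls to the robot, and variables do not carry over. Pictures are saved under pics/ and viewed, at most 10 in all, crops included, and the job is handed in when it is done.

```bash
mkdir -p pics; ls
cat > h.py <<'E'
import numpy as np, cv2
from bench import *
def save(cam,fn):
    im=read_camera(cam); cv2.imwrite('pics/'+fn,im[:,:,::-1]); return im
def ray(cam,px,z,P=None):
    P=P or camera_params(cam); K=np.array(P["K"]);T=np.array(P["camera_from_world"])
    R,t=T[:3,:3],T[:3,3]; c=-R.T@t; d=R.T@np.linalg.solve(K,[px[0],px[1],1.]); s=(z-c[2])/d[2]
    return c+s*d
def proj(cam,p,P=None):
    P=P or camera_params(cam); T=np.array(P["camera_from_world"]); q=np.array(P["K"])@(T[:3,:3]@np.array(p)+T[:3,3]); return q[:2]/q[2]
E
python3 - <<'E'
from h import *
print(read_time_s(),read_eef_pos(),read_tcp_rot())
a=save('top','top1.png');b=save('scene','scene1.png')
cv2.imwrite('pics/both.png',np.hstack([cv2.resize(a,(560,420))])[:,:,::-1])
Z={'drawer_front':.062,'drawer_in':.04,'cabinet':0,'reamer':0,'glass_reamer':0,'pitcher':0,'jug':0,'strainer':0}
for cam in('top','scene'):
  for n,z in Z.items():
    for f in(tip_of,look_for):
      for d in f(cam,n)[:4]:
        print(cam,n,f.__name__,np.round(d['at']),round(d['confidence'],2),ray(cam,d['at'],z).round(3)[:2])
E
```

```text
pics
0.0 [ 0.27398703 -0.5883685   0.22135319] [ 9.76344415e-01  2.16217027e-01 -3.53973279e-04 -1.28669111e-03]
top drawer_front call [305. 182.] 0.64 [0.594 0.02 ]
top drawer_front call [394. 235.] 0.63 [ 0.416 -0.26 ]
top drawer_front call [305. 179.] 0.58 [0.606 0.019]
top drawer_in call [306. 176.] 0.59 [0.62  0.015]
top cabinet call [299. 144.] 0.93 [0.741 0.031]
top cabinet call [303. 138.] 0.83 [0.764 0.019]
top reamer call [295. 259.] 0.93 [0.347 0.056]
top reamer call [406. 293.] 0.76 [ 0.23  -0.304]
top reamer call [356. 268.] 0.7 [ 0.315 -0.145]
top reamer call [391. 234.] 0.61 [ 0.423 -0.266]
top reamer call [360. 264.] 0.89 [ 0.325 -0.158]
top reamer call [406. 294.] 0.67 [ 0.226 -0.305]
top reamer call [396. 234.] 0.66 [ 0.422 -0.284]
top reamer call [295. 258.] 0.61 [0.351 0.057]
top glass_reamer call [217. 225.] 0.6 [0.467 0.317]
top glass_reamer call [220. 224.] 0.58 [0.47  0.308]
top pitcher call [396. 162.] 0.58 [ 0.669 -0.297]
top pitcher call [406. 150.] 0.96 [ 0.712 -0.334]
top jug call [217. 168.] 0.94 [0.666 0.316]
top jug call [215. 159.] 0.81 [0.698 0.322]

[... 525 characters left out ...]
call [310. 162.] 0.49 [ 0.313 -0.145]
scene reamer call [319. 200.] 0.84 [0.34  0.029]
scene reamer call [324. 124.] 0.7 [ 0.196 -0.318]
scene reamer call [274. 137.] 0.67 [ 0.409 -0.307]
scene reamer call [309. 156.] 0.6 [ 0.309 -0.173]
scene glass_reamer call [314. 275.] 0.64 [0.447 0.292]
scene glass_reamer call [313. 272.] 0.72 [0.446 0.282]
scene pitcher call [208. 152.] 0.92 [ 0.665 -0.299]
scene pitcher call [208. 223.] 0.62 [0.724 0.014]
scene pitcher call [201. 130.] 0.82 [ 0.671 -0.42 ]
scene jug call [242. 289.] 0.87 [0.668 0.277]
scene strainer call [314. 338.] 0.68 [0.508 0.475]
scene strainer call [314. 333.] 0.77 [0.505 0.462]
scene strainer call [243. 211.] 0.72 [0.601 0.002]
```

Run:
```python
import cv2
a=cv2.imread('pics/top1.png')
cv2.imwrite('pics/c1.png',cv2.resize(a[90:320,150:450],(780,598),interpolation=cv2.INTER_CUBIC))
```

```text
(no output)
```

View pics/c1.png

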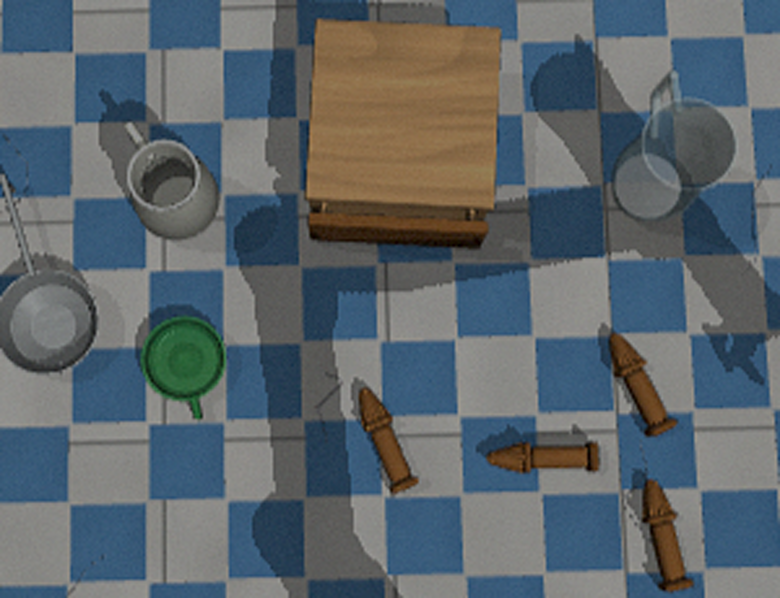

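View pics/scene1.png

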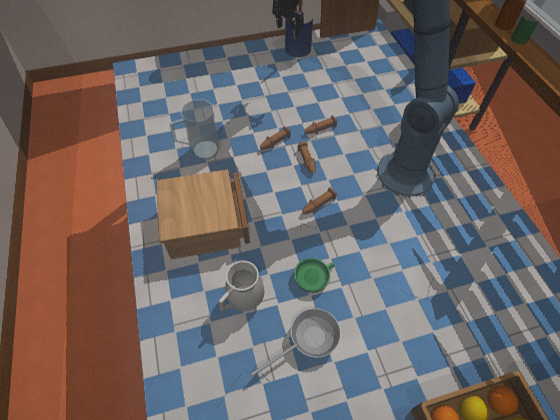

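Scene and top views show four look-alike wooden reamers. In top-image pixels they are at (295,259), (406,293), (356,266) and (394,235). The one at (394,235), about 0.50 m from the base, is farthest, against 0.35–0.38 m for the others. The cabinet is at (305,140) with its front facing the robot.

Run:
```python
from h import *
f=lambda c:(c[0]/2.6+150,c[1]/2.6+90)
for n,c,z in [('ctop',(317,18),.125),('ctop',(500,28),.125),('ctop',(495,208),.125),('ctop',(307,200),.125),('panelfrontTop',(311,238),.11),('panelfrontTop',(481,246),.11),('panelbackTop',(311,213),.11),('panelbackTop',(487,221),.11),('tip',(612,337),.019),('pom',(665,430),.019),('pomL',(645,434),.0),('pomR',(676,423),.02),('collar1',(617,378),.02),('collar2',(645,368),.02)]:
    print(n,ray('top',f(c),z).round(3))
P=camera_params('top');T=np.array(P['camera_from_world']);print('cam',-T[:3,:3].T@T[:3,3])
a=cv2.imread('pics/top1.png')[215:265,375:425]; cv2.imwrite('pics/c2.png',cv2.resize(a,(500,500),interpolation=cv2.INTER_CUBIC))
```

```text
ctop [0.864 0.12  0.125]
ctop [ 0.844 -0.105  0.125]
ctop [ 0.617 -0.089  0.125]
ctop [0.633 0.137 0.125]
panelfrontTop [0.589 0.133 0.11 ]
panelfrontTop [ 0.574 -0.073  0.11 ]
panelbackTop [0.621 0.133 0.11 ]
panelbackTop [ 0.605 -0.081  0.11 ]
tip [ 0.471 -0.246  0.019]
pom [ 0.351 -0.305  0.019]
pomL [ 0.347 -0.285  0.   ]
pomR [ 0.36  -0.319  0.02 ]
collar1 [ 0.418 -0.249  0.02 ]
collar2 [ 0.43  -0.285  0.02 ]
cam [0.2875282  0.09996745 1.51372556]
```

View pics/c2.png

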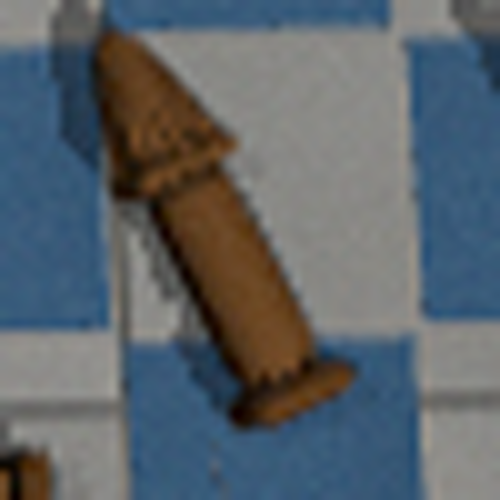

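The crop shows one wooden reamer, tip at c2 (108,38), pommel at (300,400), handle clear all around. This is my choice: the farthest of the four. Next: take a wrist look above it on the way, and check IK for a tilted press.

```bash
cat >> h.py <<'E'
from scipy.spatial.transform import Rotation as Rn
YAW=-0.072; CX=np.array([np.cos(YAW),np.sin(YAW),0]); CY=np.array([-np.sin(YAW),np.cos(YAW),0]); CAB=np.array([.737,.016,0])
def down(yaw): return (Rn.from_euler('z',yaw)*Rn.from_quat([1,0,0,0])).as_quat()
def tilt(t):  # t: angle of tool z below horizontal, pointing into cabinet
    z=np.cos(t)*CX-np.sin(t)*np.array([0,0,1]); y=-CY
    return Rn.from_matrix(np.c_[np.cross(y,z),y,z]).as_quat(), z
def press_tcp(face,t,z=.062,y=0): # TCP for fingertip at face (cabinet x coordinate)
    q,d=tilt(t); return CAB+CX*face+CY*y+np.array([0,0,z])-.019*d, q
E
python3 - <<'E'
from h import *
for t in (30,45,60,75,90):
  print(t,[(f,inverse_kinematics(*press_tcp(f,np.radians(t))) is not None) for f in(-.36,-.33,-.30,-.27,-.24,-.18,-.12,-.10)])
move_gripper(.0) if 0 else None
move_ptp([.36,-.26,.27],down(.457)); print(read_time_s(),read_eef_pos())
P=camera_params('wrist'); im=save('wrist','w1.png')
for f in(tip_of,look_for):
  for d in f('wrist','reamer'): print(f.__name__,d, ray('wrist',d['at'],0 if f is tip_of else .019,P).round(3))
import json; json.dump({k:np.array(v).tolist() for k,v in P.items()},open('w1.json','w'))
E
```

```text
30 [(-0.36, False), (-0.33, False), (-0.3, False), (-0.27, False), (-0.24, False), (-0.18, False), (-0.12, True), (-0.1, True)]
45 [(-0.36, False), (-0.33, False), (-0.3, False), (-0.27, False), (-0.24, False), (-0.18, False), (-0.12, True), (-0.1, True)]
60 [(-0.36, False), (-0.33, False), (-0.3, False), (-0.27, False), (-0.24, True), (-0.18, True), (-0.12, True), (-0.1, True)]
75 [(-0.36, True), (-0.33, True), (-0.3, True), (-0.27, True), (-0.24, True), (-0.18, True), (-0.12, True), (-0.1, True)]
90 [(-0.36, True), (-0.33, True), (-0.3, True), (-0.27, True), (-0.24, True), (-0.18, True), (-0.12, True), (-0.1, True)]
2.9917 [ 0.35976945 -0.26149184  0.27009407]
call {'at': [312.1, 135.0], 'confidence': 0.83} [ 0.423 -0.275  0.   ]
call {'at': [262.0, 261.1], 'confidence': 0.61} [ 0.228 -0.293  0.   ]
call {'at': [50.8, 64.4], 'confidence': 0.61} [0.357 0.053 0.   ]
call {'at': [192.9, 160.9], 'confidence': 0.6} [ 0.323 -0.147  0.   ]
call {'at': [39.8, 65.9], 'confidence': 0.88} [0.353 0.051 0.019]
call {'at': [311.6, 138.6], 'confidence': 0.86} [ 0.419 -0.274  0.019]
call {'at': [194.3, 164.1], 'confidence': 0.84} [ 0.325 -0.154  0.019]
call {'at': [264.2, 270.6], 'confidence': 0.57} [ 0.225 -0.3    0.019]
```

View pics/w1.png

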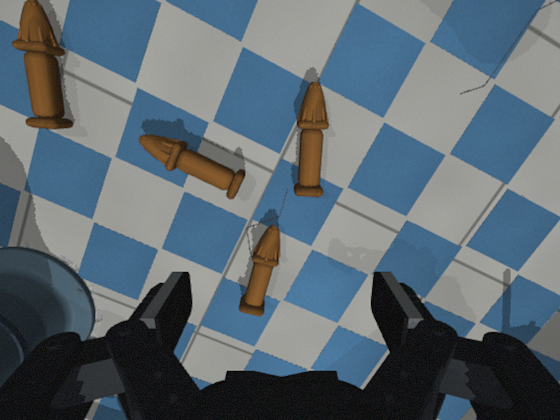

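Wrist view: the chosen reamer has its tip at (315,84) and pommel end at (308,192). The other three are nearer the base, at (42,65), (193,165) and (262,268). The first press comes next.

```bash
cat >> h.py <<'E'
T75=np.radians(75)
def goto(f,speed=.15,z=.07): p,q=press_tcp(f,T75,z); movel(p,q,speed=speed)
def face(): return (read_eef_pos()+.019*tilt(T75)[1]-CAB)@CX
def press(f0,fmax,thr=7.,step=.004):
    F0=read_ft_force()@CX; f=f0; log=[]
    while f<fmax:
        f+=step; goto(f,.045); F=(read_ft_force()@CX)-F0; log.append((round(face(),4),round(F,1)))
        if F<-thr: break
    return log
E
python3 - <<'E'
from h import *
import json
P=json.load(open('w1.json')); a=ray('wrist',(315,84),.019,P); b=ray('wrist',(308,192),.019,P); print('tip',a,'pom',b,np.linalg.norm(a-b),np.arctan2(*(a-b)[[1,0]]))
move_gripper(0.0)
p,q=press_tcp(-.22,T75,.07); move_ptp(p+[0,0,.12],q); goto(-.22); goto(-.16,.1)
log=press(-.16,-.10); print(log[-12:])
goto(-.32,.35); pause(.2); print(read_time_s(),read_ft_force())
save('scene','s2.png')
for n in('drawer_front','drawer_in'):
  for d in tip_of('scene',n)[:2]: print(n,d,ray('scene',d['at'],.062 if n=='drawer_front' else .04))
E
```

```text
tip [ 0.47756467 -0.24844857  0.019     ] pom [ 0.35617688 -0.30242375  0.019     ] 0.13284696347943142 0.41839661470614486
[(np.float64(-0.1562), np.float64(0.7)), (np.float64(-0.1517), np.float64(-0.1)), (np.float64(-0.1476), np.float64(0.1)), (np.float64(-0.1436), np.float64(-0.1)), (np.float64(-0.1396), np.float64(-0.7)), (np.float64(-0.1368), np.float64(-2.3)), (np.float64(-0.1325), np.float64(-3.2)), (np.float64(-0.1281), np.float64(-3.3)), (np.float64(-0.1252), np.float64(-5.0)), (np.float64(-0.1249), np.float64(-14.9))]
10.2917 [ 0.86838989 -1.22155388 -0.01167726]
drawer_front {'at': [313.7, 339.5], 'confidence': 0.73} [0.52110455 0.49659389 0.062     ]
drawer_front {'at': [287.0, 202.1], 'confidence': 0.57} [0.46124015 0.04863183 0.062     ]
drawer_in {'at': [251.4, 211.0], 'confidence': 0.6} [0.5783783  0.03598043 0.04      ]
```

Press reached the firm stop (14.9 N), and the drawer front is now seen near x = 0.46, which is open. Now the grasp.

Run:
```python
from h import *
p=read_eef_pos(); movel(p+[0,0,.17],speed=.3)
g=np.array([.402,-.281,0]); q=down(.437)
move_ptp(g+[0,0,.16],q); move_gripper(.06,30)
movel(g+[0,0,.024],q,speed=.15); move_gripper(0,30); print('gap',read_finger_gap(),read_grasp_force())
movel(g+[0,0,.22],q,speed=.25); print('gap',read_finger_gap(),read_grasp_force(),read_time_s())
C=CAB+CX*-.175
for s in(1,-1):
  yaw=YAW+s*np.pi/2; t=C-s*CY*.014
  print(s,inverse_kinematics(t+[0,0,.22],down(yaw)),inverse_kinematics(t+[0,0,.067],down(yaw)))
a=save('top','t2.png'); cv2.imwrite('pics/c3.png',cv2.resize(a[90:320,200:450,::-1],(625,575),interpolation=cv2.INTER_CUBIC))
```

```text
gap 0.00021676406189438162 2.8352264687418938
gap 0.00014824209736289719 0.0 15.6333
1 [ 0.13449064  0.23519533 -0.26763241  1.80493307  0.06883895  1.11049176
 -0.22872547] [ 0.11330583  0.42432385 -0.25170925  1.91842835  0.14127676  0.81572513
 -0.28606224]
-1 [-1.17626659  0.60095075  1.38823242  1.8487184  -0.62852061  1.23977923
 -2.80729154] [-1.10376177  0.99746583  1.36690912  1.96070674 -1.0824577   1.19875729
 -2.51064671]
```

View pics/c3.png

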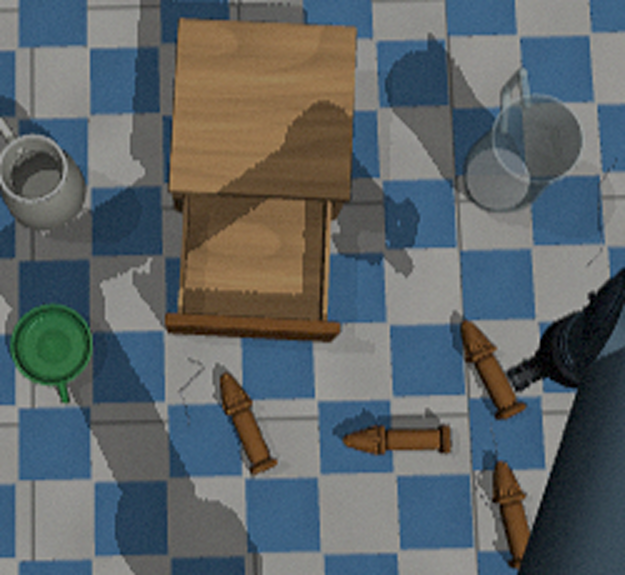

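The grasp came up empty (gap 0) and the reamer hasn't moved: tip (463,322), pommel (512,412) in c3. The drawer is open and empty. I'll check where the gripper actually is.

Run:
```python
from h import *
e=read_eef_pos();print(e,Rn.from_quat(read_tcp_rot()).as_matrix().round(3).tolist(),read_finger_gap())
P=camera_params('top');print('tcp in top',proj('top',e,P), 'grasp pt', proj('top',[.402,-.281,.019],P))
move_gripper(.06)
print('gap',read_finger_gap())
P=camera_params('wrist');save('wrist','w2.png')
print('grasp pt in wrist',proj('wrist',[.402,-.281,.019],P),'tcp',proj('wrist',e,P))
for d in tip_of('wrist','reamer'): print(d,ray('wrist',d['at'],0,P).round(3))
```

```text
[ 0.40051076 -0.28012722  0.21778507] [[0.906, 0.423, -0.004], [0.423, -0.906, 0.002], [-0.003, -0.003, -1.0]] 6.906644016701081e-05
tcp in top [414.56248283 234.84037313] grasp pt [397.37084002 240.0410209 ]
gap 0.059932256192811915
grasp pt in wrist [281.59308822 184.75722178] tcp [279.27679455 267.22136769]
{'at': [284.4, 166.1], 'confidence': 0.76} [ 0.42  -0.276  0.   ]
{'at': [153.8, 190.7], 'confidence': 0.72} [ 0.325 -0.144  0.   ]
{'at': [238.1, 296.0], 'confidence': 0.71} [ 0.232 -0.295  0.   ]
```

View pics/w2.png

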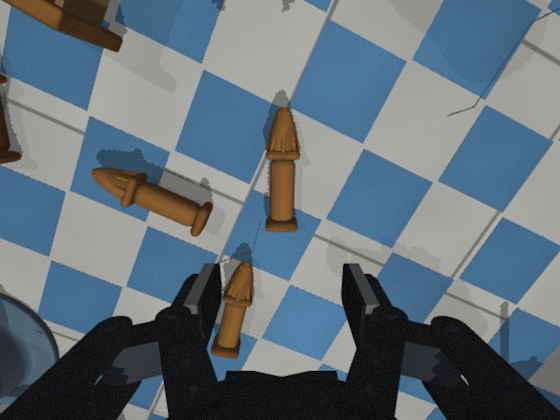

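The gripper is aligned with the reamer: the grasp point projects to (281,185), on the handle. I'll repeat the descent with checks.

Run:
```python
from h import *
g=np.array([.403,-.280,0]); q=down(.43)
movel(g+[0,0,.06],q,speed=.25); print(read_eef_pos(),read_ft_force().round(1))
movel(g+[0,0,.022],q,speed=.1); print(read_eef_pos(),read_ft_force().round(1),read_finger_gap())
a=save('wrist','w3.png'); 
for o in (.045,.035,.03,.026):
  move_gripper(o,40); print(o,read_finger_gap(),read_grasp_force())
b=read_camera('wrist'); print(read_time_s())
cv2.imwrite('pics/w34.png',np.hstack([cv2.resize(x,(400,300)) for x in(a,b)])[:,:,::-1])
```

```text
[ 0.40389857 -0.28058517  0.06080732] [ 0.3 -0.5  0.5]
[ 0.40350738 -0.28033171  0.02258299] [ 0.  -0.1 -0.6] 0.06040018356267096
0.045 0.04538767936765606 0.0
0.035 0.034692775361852425 0.0
0.03 0.02993591577601107 0.16815308947116137
0.026 0.02680611639506857 24.688102304935455
18.8083
```

View pics/w34.png

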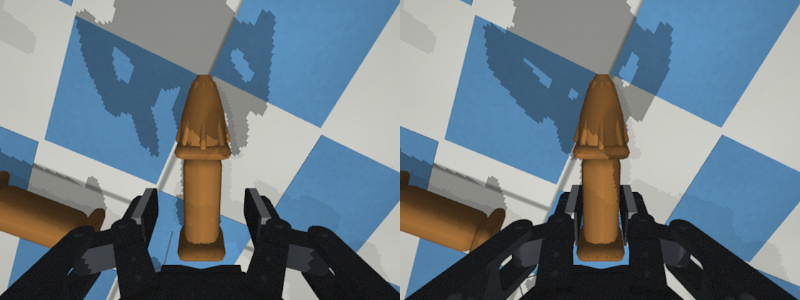

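The wrist pair shows the handle centred between the pads, then clamped (gap 26.8 mm, 25 N). Firm up the grip, lift and verify.

Run:
```python
from h import *
move_gripper(.02,60); print(read_finger_gap(),read_grasp_force())
e=read_eef_pos(); movel(e+[0,0,.03],speed=.08); print(read_finger_gap(),read_grasp_force(),read_eef_pos())
if read_finger_gap()>.015:
  e=read_eef_pos(); movel([e[0],e[1],.23],speed=.2); print(read_finger_gap(),read_grasp_force(),read_time_s())
  a=save('wrist','w5.png')
  for d in tip_of('wrist','reamer'): print(d)
```

```text
0.024270386445101995 58.730419892817736
0.02404149799504283 58.92075067386031 [ 0.40331776 -0.2801311   0.05259512]
0.02446727700086 58.94967198371887 20.6
{'at': [161.3, 189.5], 'confidence': 0.97}
{'at': [4.7, 94.9], 'confidence': 0.95}
{'at': [283.6, 221.6], 'confidence': 0.65}
```

View pics/w5.png

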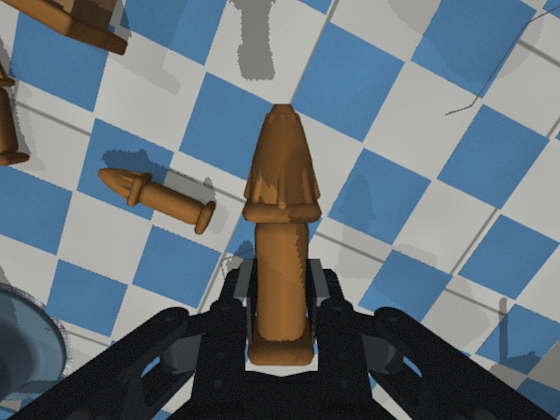

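The reamer is held level in the gripper, cone at (283,150) and pommel at (280,355). Now I'll place it in the open drawer, crosswise.

Run:
```python
from h import *
f=lambda c:(c[0]/2.5+200,c[1]/2.5+90)
for c in((167,318),(338,326),(167,332),(183,318)): print('panel top, cab xy',[round((ray('top',f(c),.11)-CAB)@v,4) for v in(CX,CY)])
q=down(YAW+np.pi/2); t=CAB+CX*-.175-CY*.014
move_ptp(t+[0,0,.23],q); F0=read_ft_force()
movel(t+[0,0,.12],q,speed=.15); print(read_finger_gap(),(read_ft_force()-F0).round(1))
for z in(.09,.078,.072,.068,.066,.064):
  movel(t+[0,0,z],q,speed=.06); F=(read_ft_force()-F0); print(z,F.round(1))
  if np.linalg.norm(F)>5: break
move_gripper(.045,30); print(read_finger_gap())
movel(t+[0,0,.23],q,speed=.25); print(read_time_s())
C=t-CX*.17+[0,0,.23]; movel(C,q,speed=.3)
a=save('wrist','w6.png'); b=save('top','t3.png')
cv2.imwrite('pics/m.png',np.hstack([cv2.resize(a,(400,300)),cv2.resize(b[110:260,230:430],(400,300),interpolation=cv2.INTER_CUBIC)])[:,:,::-1])
print(read_time_s())
```

```text
panel top, cab xy [np.float64(-0.2697), np.float64(0.1094)]
panel top, cab xy [np.float64(-0.2695), np.float64(-0.1042)]
panel top, cab xy [np.float64(-0.2873), np.float64(0.1084)]
panel top, cab xy [np.float64(-0.2687), np.float64(0.0894)]
0.02437740560516779 [2.5 0.6 1.1]
0.09 [1.9 1.  1.1]
0.078 [1.1 0.1 0.6]
0.072 [0.4 0.4 1.7]
0.068 [ 0.5 -0.2 -0.1]
0.066 [ 0.5 -1.2  0.7]
0.064 [0.2 0.1 0.3]
0.04464351986075914
26.0
26.8167
```

View pics/m.png

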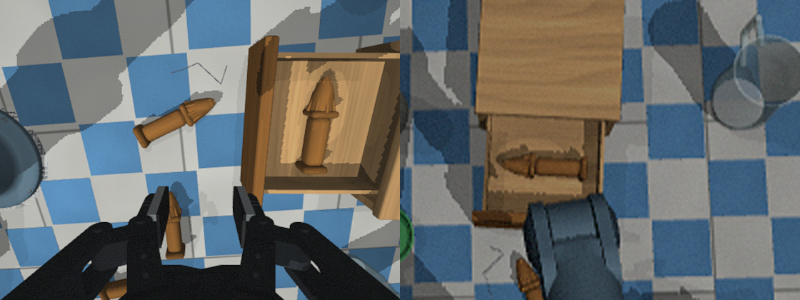

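The reamer lies flat in the open drawer: (318,125) in the wrist half, (540,162) in the top half. Now I'll press it shut.

Run:
```python
from h import *
move_gripper(0.0)
p,q=press_tcp(-.31,T75,.07); move_ptp(p+[0,0,.15],q); goto(-.31)
F0=read_ft_force()@CX
goto(-.15,.04); print('F',read_ft_force()@CX-F0)
f=-.15
while f<-.105:
    f+=.004; goto(f,.03); F=read_ft_force()@CX-F0; print(round(face(),4),round(F,1))
    if F<-8: break
goto(-.20,.12); p=read_eef_pos(); movel(p-CX*.15+[0,0,.03],speed=.25); pause(.5)
b=save('top','t4.png'); a=save('scene','s4.png')
for c in('top','scene'):
  for d in tip_of(c,'drawer_front')[:3]: print(c,d,ray(c,d['at'],.062))
cv2.imwrite('pics/m2.png',np.hstack([cv2.resize(a[90:300,120:400],(400,300),interpolation=cv2.INTER_CUBIC),cv2.resize(b[110:260,230:430],(400,300),interpolation=cv2.INTER_CUBIC)])[:,:,::-1])
print(read_time_s(),read_ft_force())
```

```text
F -2.4047346149360274
-0.1453 -2.5
-0.1413 -4.3
-0.1375 -2.4
-0.1337 -1.2
-0.1297 -2.2
-0.1258 -3.2
-0.125 -10.6
top {'at': [304.0, 182.5], 'confidence': 0.85} [0.5937142  0.02232415 0.062     ]
scene {'at': [242.4, 209.7], 'confidence': 0.7} [0.60736807 0.03824983 0.062     ]
38.2667 [ 0.3933151  -0.29081173 -0.53055231]
```

View pics/m2.png

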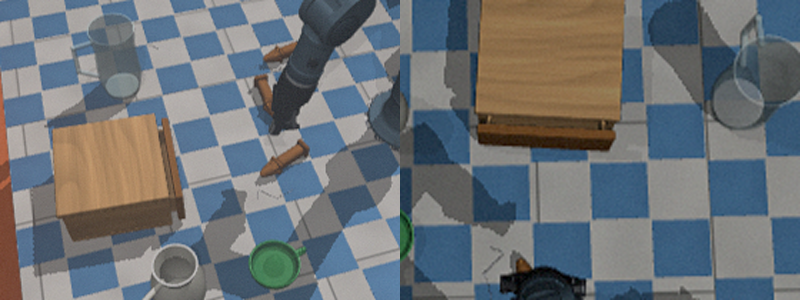

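The panel is back at its starting place, top (304,182), so the drawer is latched shut. Nothing else has moved.

Run:
```python
from h import *
movel(read_eef_pos()+[0,0,.1],speed=.15); pause(.5); print(sign_off())
```

```text
the job is handed in; nothing more can be done
None
```

The job is handed in: the reamer farthest from the base (second grasp; the first closed empty) is in the drawer, the drawer is latched shut, and in the pictures the four other items looked unmoved.

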